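# Release the safety stop of a pastry press and close it

## Task

Close the hinged pastry press on the counter. Its safety stop keeps the lid from coming down: pull the stop's fork-shaped lock slide fully out towards the press's front, then slide the stop block fully aside, out from under the lid (it goes all the way to one side only, and you have to feel which), and then push the lid down gently, without slamming, until the two halves meet edge to edge. Leave the lock out and the block aside, and do not shift the two jars and the timer beside the press.

Things in the scene. Friction and masses are not known exactly. Their poses are not given: they have to be found in the camera images.
- press: flat metal clamshell press 210 mm deep, 240 wide, fixed. Origin: on the counter under its middle; x from its open front (which faces the robot's right) to its hinge, y to its left, z up. Hinge line along y at x = +100, z = 60 mm. Front bay x = -110 to +10: floor z = 20, no side walls; the half-open lid hangs over it, so reach in from the front with the tool leaning 35-45 deg. Behind it a wall up to z = 60.
- press_lock (a joint): lock slide: a plate with two prongs, one on either side of the stop block, and one upright tab. 0 = in, holding the block; 0.030 m = fully out, pulled along the press's -x (it may start up to 0.004 out). Hard stops at both ends, friction 3 N, stays where it is left. The block is free from about 0.025.
- lock_tab (a point): centre of the grip part of the lock's upright tab. Tab 14 mm wide (press y), 22 mm long (press x), from the plate's top at z = 29 mm up to z = 62 mm over the counter; this point at z = 50 mm, press x = -45 mm with the lock in. Moves with the lock.
- press_stop (a joint): stop block's slide: 0 = under the lid's lug, where it starts; + along the press's +y; rail ends at +-0.055 m. Friction 2 N, stays where left. A pin hidden in the rail stops it about 10 mm from the middle on one side (rarely on neither); the other side is free to its end. Which side cannot be seen and differs each time: feel it. It is clear of the lug from 0.032; fully aside is 0.055.
- stop_block (a point): centre of the upper part of the stop block, an upright block 30 mm wide (press y), 24 mm long (press x), from z = 21 to 67 mm over the counter; this point at z = 52 mm, press x = -15 mm. 13 mm free behind it. Moves with the block.
- press_lid (a joint): lid hinge: 0 = closed, halves meeting edge to edge; grows as it opens; starts half open, 0.54 to 0.66 rad. Stiff friction hinge that stays at any angle; pushing it down near the front takes about 3 to 5 N. With the block under its lug it cannot go below about 0.29 rad.
- lid_push (a point): point on the lid's flat top, mid-width, 150 mm in front of the hinge line along the lid and 29 mm above the hinge plane: 89 mm over the counter when closed. The plate reaches 210 mm from the hinge line; a wooden grip strip 120 mm wide, 11 mm high lies on it from 191 to 207 mm. Moves with the lid.
- jam_jar: bystander: jam jar with a red lid, 65 mm across, 97 mm tall, behind the hinge of the press; origin under its middle
- mustard_jar: bystander: jar with a yellow lid, 68 mm across, 112 mm tall, behind the hinge of the press; origin under its middle
- timer: bystander: round kitchen timer with a bar grip, 64 mm across, 56 mm tall, before the front of the press; origin under its middle

How it is judged:
By the outcome, as a careful person would: the job done as asked, in the order asked, and still so for the second after the job is handed in, with the robot touching nothing.
It also fails if it takes over 61 s, if anything falls off the work surface, if the arm or the gripper's body presses on something with over 40 N, if the wrist force passes 120 N, or if a joint passes its speed limit or range.

## Robot

A 6-joint arm with a two-finger parallel gripper is mounted at the origin on a cart in front of the work surface, level with it; the furniture and walls round the work are solid. World frame = base frame: x ahead of the robot, y to its left, z up, the work surface at z = 0. Lengths are in m, angles in rad, forces in N, time in s.
With the tool pointing down it reaches from about 0.35 to 0.85 m from the base axis. Payload 8.1 kg.
Tool frame: the origin (TCP) lies at the very end of the fingers, on their centre line; the grasp point (between the pads) lies 19 mm behind it; z points along the fingers, y is the line along which they close (so a half turn about z gives the same grasp; the last joint's range is limited). The gripper opens to 93 mm and grips with 3 to 60 N. Pads are 15 mm wide; open, the fingers measure 128 mm over their backs; the gripper's body (75 mm by 188 mm) begins 65 mm behind the grasp point.
Start: joints at [-1.384, 0.13, 1.488, -0, 1.523, -0.085], TCP at [0.161, -0.578, 0.219] pointing down, gripper open.
Joint ranges: [-2.96, 2.96], [-0.89, 2.26], [0.02, 2.5], [-1.34, 4.48], [0, 2.73], [-2.66, 2.66]. Speed limits (rad/s): [2.39, 2.39, 2.79, 3.14, 3.14, 3.14].

## Interface

Orientations are given as a rotation vector (axis times angle).
In Python, from plant import robot gives the robot as it stands. The module is installed in compiled form; this text tells all that it offers.
- The arm moves only by the tool play_rows, never from a script. Its argument "increments" is text: rows parted by semicolons, each of 5 numbers parted by spaces: the shift along the tool's x, y, z in mm, then the turn about the tool's z in degrees, then the closure, from -1 (fully open) to 1 (shut). In form: dx dy dz yaw claw; .... A call has 1 to 20 rows; each row is the pose to reach, as a shift and turn from the pose commanded when the call began, along the tool's axes at that moment; what a row does not reach only later rows make up. A row lasts 1/10 s, in which the tool goes at most 50 mm and 8.59 degrees, less where a joint would pass 70% of its speed; a pose out of reach is approached as far as the arm can. A call with a gripper value outside its range is refused whole. The fingers move at their own pace and stop on an object; "force" is the grip in N (left out, the last holds). Time passes only in rows, so rows that repeat a pose let the fingers close. It gives the time, the measured TCP pose, the force, the opening and the grip force at its end, in the units of the state.
- robot.read_state(): the state, without advancing time (a new reading comes with each control period).
- robot.read_camera(name): name is "scene" or "side" or "wrist"; returns the picture (480x640x3 uint8, blue, green, red); there is no depth.
- robot.calibration(name): a dict with "vertical_fov" (degrees; the focal length in pixels is half the picture's height over the tangent of half this angle, whatever the lens; pixels are square), "cx", "cy" (the principal point, pixels), "D" ([k1, k2, p1, p2, k3] as OpenCV has them; the pictures are not rectified), "rvec" (rotation vector, rad) and "tvec" (3), from world to camera coordinates, as OpenCV has them. Camera axes: x right, y down, z forward; pixel columns grow to the right and rows downward; lengths in m; the calibration is good to about 2 mm. A picture is of the moment at which its call begins: read the wrist's pose just before it. calibration takes no time and is no camera call; for the wrist camera it gives the pose at the moment of the call.
- robot.close_job(): hands the job in; it is judged then, once.
Trained networks look in the newest picture that a camera, given by its name, has taken for a name from the list of things; names that differ only in an ending like _2 or _b are one class to them, and where a whole thing is asked for, a point or a joint stands for the part that bears it (a point fixed in the world has none). Each returns a list of dicts, best first, with "conf" (0 to 1); they miss things now and then, are a little off and sometimes report something else, mostly with a low value. They report only what shows in the picture. A call takes as long as a camera call.
- robot.recognise(camera, query): "centre" ([x, y, z] in m, in world coordinates, good to about 4 mm: the middle of the surface that is visible of it).
- robot.regions_of(camera, query): "pixels" (480x640 bool, what is visible of it).
- robot.landmark_of(camera, query): "centre" ([x, y, z] in m, in world coordinates, good to about 4 mm: a listed point, or the origin of a listed thing).
The state is a dict: "t": time; "q": joint angles; "dq": joint speeds; "joint_torque": joint torques, N m; "tool_pos": TCP position; "orientation": TCP orientation; "force": force on the tool from outside, world axes, zero at the start; "wrist_torque": the same for the moment, N m; "opening": finger opening in m; "gripper_force": force on a finger pad.
Only numpy, scipy, OpenCV 4.12 (cv2) and the standard library are available. Lean on these libraries where they do the work, as an engineer would, in place of code of your own. Each camera call takes 0.05 s, during which the arm holds its last target. There are 200 camera calls.

## Working session

There is one attempt and no reset: what is moved stays moved. The work goes in short steps, Python scripts to look and compute and a tool call to move; the robot and the scene stay as the last step left them, time stands still between calls to the robot, and variables do not carry over. Pictures are saved under pics/ and viewed, at most 10 in all, crops included, and the job is handed in when it is done.

Besides the shell and the picture viewer there is one more tool, called after "Call:" in YAML: its name, and indented under it one key for each argument. play_rows: Moves the arm, as the interface text tells. Its arguments: {"type":"object","properties":{"increments":{"type":"string"},"force":{"type":"number"}},"required":["increments"]}

```bash
mkdir -p pics
python3 - <<'E'
from plant import robot
import cv2,numpy as np
s=robot.read_state();print({k:np.round(v,3) for k,v in s.items()})
a=robot.read_camera("scene");b=robot.read_camera("side")
cv2.imwrite("pics/a.png",a);cv2.imwrite("pics/b.png",b)
for c in("scene","side"):
  for n in("press","lock_tab","stop_block","lid_push","jam_jar","mustard_jar","timer"):
    print(c,n,[(np.round(d["centre"],3),round(d["conf"],2)) for d in robot.landmark_of(c,n)[:2]])
E
```

```text
{'t': np.float64(0.0), 'q': array([-1.384,  0.131,  1.489, -0.   ,  1.523, -0.085]), 'dq': array([ 0.001,  0.   ,  0.001, -0.002, -0.   , -0.001]), 'joint_torque': array([ 0.0000e+00, -5.5984e+01, -4.9176e+01,  7.7000e-02,  3.5000e-02,
       -0.0000e+00]), 'tool_pos': array([ 0.161, -0.577,  0.218]), 'orientation': array([-3.111, -0.425,  0.   ]), 'force': array([-0.662,  0.968, -0.357]), 'wrist_torque': array([-0.038, -0.025,  0.039]), 'gripper_force': np.float64(0.0), 'opening': np.float64(0.093)}
scene press [(array([0.522, 0.052, 0.002]), 0.79), (array([0.566, 0.246, 0.003]), 0.4)]
scene lock_tab [(array([0.516, 0.   , 0.055]), 0.66)]
scene stop_block [(array([0.522, 0.036, 0.053]), 0.62)]
scene lid_push [(array([0.524, 0.048, 0.173]), 0.88)]
scene jam_jar [(array([0.567, 0.244, 0.001]), 0.79)]
scene mustard_jar [(array([0.46 , 0.267, 0.005]), 0.69), (array([0.57 , 0.245, 0.005]), 0.2)]
scene timer [(array([ 0.503, -0.153, -0.002]), 0.91)]
side press [(array([0.524, 0.056, 0.001]), 0.81), (array([ 0.567,  0.241, -0.001]), 0.24)]
side lock_tab [(array([ 0.518, -0.003,  0.048]), 0.67)]
side stop_block [(array([0.519, 0.033, 0.052]), 0.53)]
side lid_push [(array([0.524, 0.046, 0.168]), 0.56)]
side jam_jar [(array([0.565, 0.237, 0.003]), 0.97)]
side mustard_jar [(array([0.52 , 0.035, 0.052]), 0.75), (array([0.464, 0.27 , 0.   ]), 0.72)]
side timer []
```

View pics/a.png

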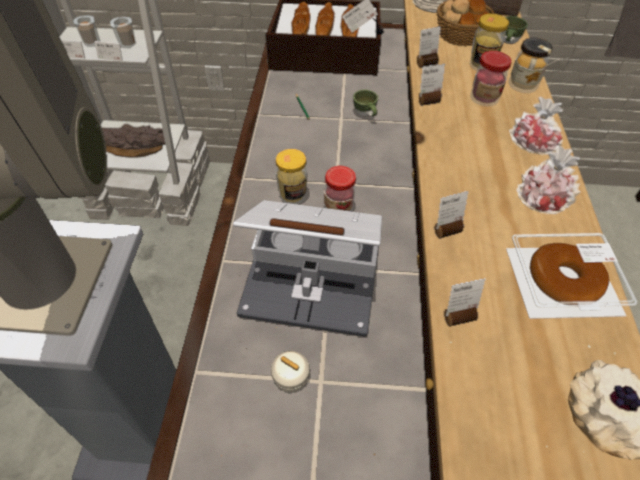

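View pics/b.png

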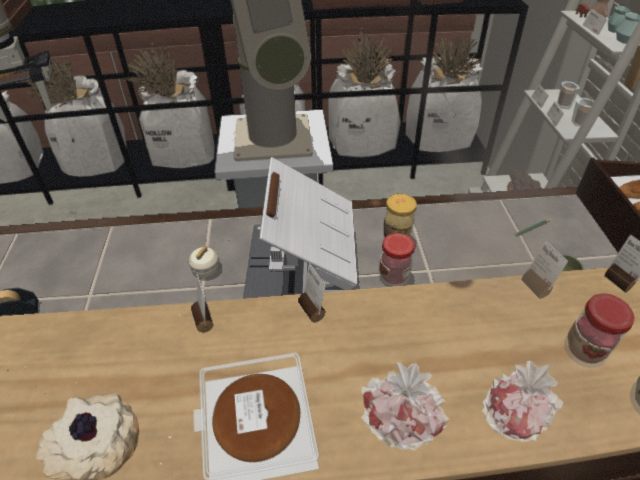

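The front of the press faces world −y: it sits around (310,270) in the scene picture, with the timer at (290,370) before it and the jars at (290,175) and (340,190) behind. I'll measure the press yaw from the edges.

```bash
cat > h.py <<'E'
import cv2,numpy as np
from plant import robot
def K(c):
    f=240/np.tan(np.radians(c["vertical_fov"])/2)
    return np.array([[f,0,c["cx"]],[0,f,c["cy"]],[0,0,1.]])
def bp(cam,uv,z):
    c=robot.calibration(cam);R=cv2.Rodrigues(np.array(c["rvec"],float))[0];t=np.array(c["tvec"],float).ravel()
    p=cv2.undistortPoints(np.array([[uv]],float),K(c),np.array(c["D"],float))[0,0]
    d=R.T@np.array([*p,1]);o=-R.T@t
    return o+d*(z-o[2])/d[2]
def st():
    s=robot.read_state();print("t",round(s["t"],2),"pos",np.round(s["tool_pos"],4),"F",np.round(s["force"],1),"op",round(s["opening"],4),"R",np.round(cv2.Rodrigues(np.array(s["orientation"]))[0][:,0],3))
    return s
E
python3 - <<'E'
from h import *
a=cv2.imread("pics/a.png")
cv2.imwrite("pics/c.png",cv2.resize(a[195:345,225:395],None,fx=4,fy=4,interpolation=cv2.INTER_CUBIC))
E
```

```text
(no output)
```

View pics/c.png

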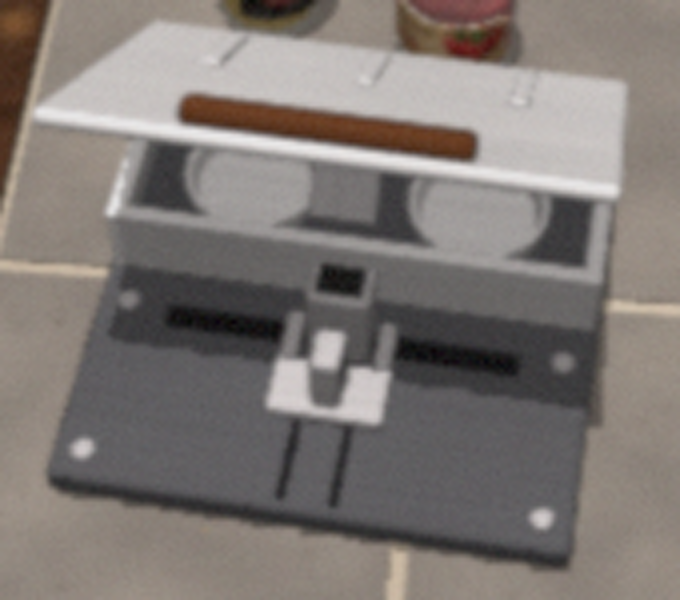

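The crop shows the base's front top corners at full-image (237.5,315) and (368,333). The wall's top front corners are at (252.5,248) and (375.5,264), the tab is at about (306,287) and the block is behind it.

Run:
```python
from h import *
def cp(u,v): return (225+u/4-.4,195+v/4-.4)
FL=bp("scene",cp(52,474),.02);FR=bp("scene",cp(574,548),.02)
WL=bp("scene",cp(110,213),.06);WR=bp("scene",cp(602,278),.06)
T=bp("scene",cp(330,337),.062);B=bp("scene",cp(342,277),.067)
for n,p in zip("FL FR WL WR T B".split(),(FL,FR,WL,WR,T,B)):print(n,np.round(p,4))
for a,b in((FL,FR),(WL,WR)):
  d=b-a;print(np.linalg.norm(d),np.degrees(np.arctan2(d[1],d[0])))
# fit (x->,y->) model to corners + landmarks
M=[(-110,120),(-110,-120),(10,120),(10,-120)];W=[FL,FR,WL,WR]
m=np.array(M)/1e3;w=np.array(W)[:,:2];mc=m.mean(0);wc=w.mean(0)
H=(m-mc).T@(w-wc);th=np.arctan2(H[0,1]-H[1,0],H[0,0]+H[1,1]);R=np.array([[np.cos(th),-np.sin(th)],[np.sin(th),np.cos(th)]])
o=wc-R@mc;print("yaw",np.degrees(th),"o",o,"res",np.round((w-(m@R.T+o))*1e3,1))
for n,p in(("tab",T),("blk",B),("lmtab",[.517,-.0015]),("lmblk",[.5205,.0345]),("lmlid",[.524,.047]),("lmpress",[.523,.054]),("timer",[.503,-.153]),("jam",[.566,.241]),("mus",[.462,.268])):print(n,np.round(R.T@(np.array(p[:2])-o)*1e3,1))
```

```text
FL [ 0.3986 -0.0491  0.02  ]
FR [ 0.6341 -0.0676  0.02  ]
WL [0.4097 0.0708 0.06  ]
WR [0.6419 0.0517 0.06  ]
T [0.5198 0.007  0.062 ]
B [0.5226 0.0372 0.067 ]
0.23615012148254552 -4.498608749208236
0.23297558227728082 -4.697670398401086
yaw 85.42047425636606 o [0.52505305 0.05129782] res [[ 2.  -0.3]
 [-1.8  0.3]
 [ 3.4 -0. ]
 [-3.6  0. ]]
tab [-44.6   1.7]
blk [-14.3   1.3]
lmtab [-53.3   3.8]
lmblk [-17.1   3.2]
lmlid [-4.4  0.7]
lmpress [2.5 2.3]
timer [-205.4    5.7]
jam [192.4 -25.7]
mus [211.   80.2]
```

Call:
play_rows:
  increments: "478 -400 0 -70 1;478 -400 0 -70 1;478 -400 0 -70 1;478 -400 0 -70 1;478 -400 0 -70 1;478 -400 0 -70 1;478 -400 30 -70 1;478 -400 63 -70 1;478 -400 63 -70 1;478 -400 63 -70 1;478 -400 63 -70 1;478 -400 63 -70 1;478 -400 63 -70 1;478 -400 63 -70 1;478 -400 63 -70 1;478 -400 63 -70 1;478 -400 63 -70 1"
  force: 20

```text
t: 2.5
tool_pos: [0.514, -0.0655, 0.1561]
orientation: [2.307, 2.132, 0.0]
force: [-0.6, -0.8, 0.2]
opening: 0.0003
gripper_force: 0.0
```

Run:
```python
from h import *
st();cv2.imwrite("pics/w1.png",robot.read_camera("wrist"))
```

```text
t 2.5 pos [ 0.514  -0.0655  0.1561] F [-0.6 -0.8  0.2] op 0.0003 R [ 0.079  0.997 -0.   ]
```

View pics/w1.png

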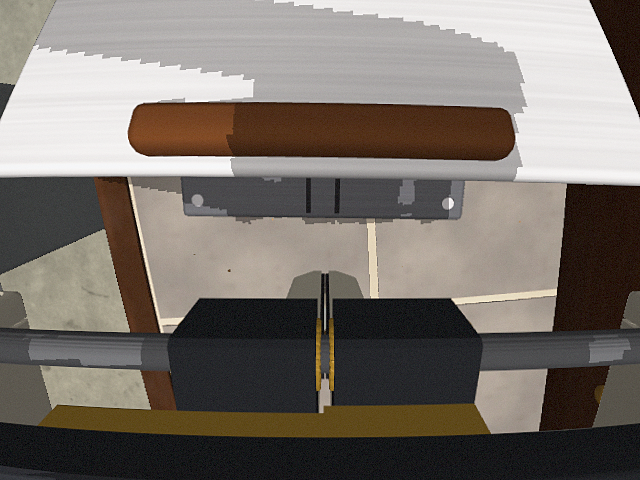

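The tool is squared up to the press: the lid edge is at row 178 and the closed fingers are centred at column 325. A vertical tool can't fit under the half-open lid, so I'll swing the lid further open first by pushing its front edge back.

Call:
play_rows:
  increments: "15 0 0 0 1;28 0 0 0 1;32 0 0 0 1;36 0 -3 0 1;40 0 -7 0 1;43 0 -11 0 1;46 0 -15 0 1;50 0 -20 0 1;50 0 -20 0 1"

```text
t: 3.45
tool_pos: [0.5182, -0.0147, 0.1763]
orientation: [2.305, 2.133, -0.0]
force: [-1.7, -2.3, 1.8]
opening: 0.0003
gripper_force: 1.3
```

Run:
```python
from h import *
st();robot.read_camera("scene")
print(robot.landmark_of("scene","lid_push")[:1])
```

```text
t 3.45 pos [ 0.5182 -0.0147  0.1763] F [-1.7 -2.3  1.8] op 0.0003 R [ 0.077  0.997 -0.001]
[{'centre': [0.5242, 0.0471, 0.1737], 'conf': 0.93}]
```

Call:
play_rows:
  increments: "5 0 -5 0 1;10 0 -9 0 1;15 0 -13 0 1;20 0 -17 0 1;25 0 -21 0 1;30 0 -25 0 1;30 0 -25 0 1"

```text
t: 4.25
tool_pos: [0.521, 0.0145, 0.202]
orientation: [2.304, 2.131, 0.0]
force: [-0.7, -6.7, 5.2]
opening: 0.0008
gripper_force: 3.2
```

Run:
```python
from h import *
st();cv2.imwrite("pics/d.png",robot.read_camera("scene")[150:390,160:480])
print(robot.landmark_of("scene","lid_push")[:1])
```

```text
t 4.25 pos [0.521  0.0145 0.202 ] F [-0.7 -6.7  5.2] op 0.0008 R [ 0.078  0.997 -0.002]
[{'centre': [0.5277, 0.072, 0.194], 'conf': 0.76}]
```

View pics/d.png

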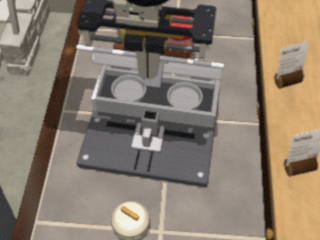

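Call:
play_rows:
  increments: "5 0 -4 0 1;10 0 -8 0 1;15 0 -11 0 1;20 0 -14 0 1;25 0 -17 0 1;30 0 -19 0 1;35 0 -21 0 1;40 0 -23 0 1;45 0 -25 0 1;50 0 -26 0 1;50 0 -26 0 1"

```text
t: 5.45
tool_pos: [0.5232, 0.0459, 0.2215]
orientation: [2.305, 2.106, -0.042]
force: [7.9, -89.5, -23.6]
opening: 0.0001
gripper_force: 43.1
```

Run:
```python
from h import *
st();robot.read_camera("scene");robot.read_camera("side")
for c in("scene","side"):
  for n in("lid_push","lock_tab","stop_block"):print(c,n,[(np.round(d["centre"],4),round(d["conf"],2)) for d in robot.landmark_of(c,n)[:1]])
```

```text
t 5.45 pos [0.5232 0.0459 0.2215] F [  7.9 -89.5 -23.6] op 0.0001 R [ 0.09   0.995 -0.032]
scene lid_push [(array([0.5274, 0.0921, 0.2038]), 0.9)]
scene lock_tab [(array([ 0.518 , -0.0033,  0.0544]), 0.9)]
scene stop_block [(array([0.5219, 0.033 , 0.0523]), 0.52)]
side lid_push [(array([0.5265, 0.0959, 0.2017]), 0.77)]
side lock_tab [(array([ 0.5205, -0.0007,  0.0491]), 0.92)]
side stop_block [(array([0.5218, 0.0333, 0.0506]), 0.76)]
```

The lid reached its opening stop at about 1.0 rad. I'll back off now.

Call:
play_rows:
  increments: "-50 0 0 0 1;-100 0 0 0 1;-110 0 30 0 0.5;-110 0 80 0 0;-110 0 120 0 0;-110 0 120 0 0;-110 0 120 0 0"

```text
t: 6.55
tool_pos: [0.5154, -0.0441, 0.107]
orientation: [-2.305, -2.133, 0.001]
force: [0.2, -0.9, 0.6]
opening: 0.0361
gripper_force: 0.0
```

Run:
```python
from h import *
st();w=robot.read_camera("wrist");cv2.imwrite("pics/w2.png",w)
for n in("lock_tab","stop_block","lid_push"):print(n,[(np.round(d["centre"],4),round(d["conf"],2)) for d in robot.landmark_of("wrist",n)[:1]])
robot.read_camera("side")
for n in("lock_tab","stop_block","lid_push"):print(n,[(np.round(d["centre"],4),round(d["conf"],2)) for d in robot.landmark_of("side",n)[:1]])
```

```text
t 6.55 pos [ 0.5154 -0.0441  0.107 ] F [ 0.2 -0.9  0.6] op 0.0361 R [0.077 0.997 0.001]
lock_tab [(array([ 0.5206, -0.0008,  0.0527]), 0.75)]
stop_block [(array([0.5232, 0.0347, 0.0512]), 0.94)]
lid_push []
lock_tab [(array([ 0.5193, -0.0043,  0.0514]), 0.91)]
stop_block [(array([0.5246, 0.0338, 0.053 ]), 0.76)]
lid_push [(array([0.5296, 0.093 , 0.1998]), 0.91)]
```

View pics/w2.png

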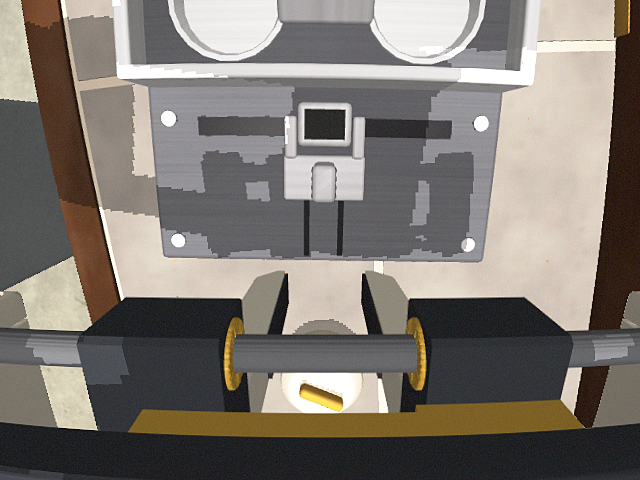

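The wrist view shows the tab at (324,182), the block top at (325,124) and the fingers centred on column 326. The lid has stayed open.

Run:
```python
from h import *
O=np.array([.5235,.0518]);e=np.array([.080,.9968]);f=np.array([-.9968,.080])
for n,uv,z in(("tabrear",(324,164),.062),("tabL",(312,180),.062),("tabR",(336,180),.062),("blkfl",(301,143),.067),("blkfr",(350,143),.067),("blkrear",(325,105),.067),("frontL",(164,253),.02),("frontR",(484,260),.02),("wallL",(120,76),.06),("wallR",(532,84),.06)):
  p=bp("wrist",uv,z)[:2];print(n,np.round(p,4),np.round([(p-O)@e*1e3,(p-O)@f*1e3],1))
p=robot.read_state()["tool_pos"][:2];print("tool",np.round([(p-O)@e*1e3,(p-O)@f*1e3],1))
```

```text
tabrear [0.5212 0.0134] [-38.5  -0.7]
tabL [0.5135 0.0048] [-47.6   6.2]
tabR [0.5274 0.0037] [-47.6  -7.7]
blkfl [0.5094 0.0262] [-26.7  12. ]
blkfr [0.5364 0.0241] [-26.6 -15.1]
blkrear [0.5242 0.0452] [-6.5 -1.2]
frontL [ 0.3981 -0.0441] [-105.7  117.3]
frontR [ 0.6345 -0.0683] [-110.9 -120.3]
wallL [0.4105 0.0723] [ 11.4 114.3]
wallR [0.6426 0.0501] [   7.9 -118.8]
tool [-96.4  -0.8]
```

Call:
play_rows:
  increments: "0 0 40 0 0;10 0 66 0 0;25 0 66 0 0;35 0 66 0 0;40 0 66 0 0;40 0 66 0 0;40 0 66 0 1;40 0 66 0 1;40 0 66 0 1;40 0 66 0 1;40 0 66 0 1"
  force: 25

```text
t: 8.05
tool_pos: [0.5178, -0.0047, 0.0406]
orientation: [-2.305, -2.132, 0.003]
force: [-4.5, 0.8, 2.3]
opening: 0.0141
gripper_force: 25.0
```

Gripped at 14 mm, so I'll pull 27 mm. The stop is hard, so I'll go slowly at the end.

Call:
play_rows:
  increments: "-5 0 0 0 1;-10 0 0 0 1;-15 0 0 0 1;-20 0 0 0 1;-24 0 0 0 1;-27 0 0 0 1;-29 0 0 0 1;-29 0 0 0 1;-29 0 0 0 1"

```text
t: 8.95
tool_pos: [0.5153, -0.0315, 0.0406]
orientation: [-2.303, -2.131, -0.0]
force: [-6.3, 10.4, 8.4]
opening: 0.0138
gripper_force: 25.0
```

Run:
```python
from h import *
st()
```

```text
t 8.95 pos [ 0.5153 -0.0315  0.0406] F [-6.3 10.4  8.4] op 0.0138 R [0.077 0.997 0.003]
```

Call:
play_rows:
  increments: "0 0 0 0 0;0 0 0 0 -0.1;0 0 -8 0 -0.1;10 0 -8 0 -0.1;25 0 -8 0 -0.1;35 0 -8 0 -0.1;40 0 -8 0 -0.1;44 0 -8 0 -0.1;44 0 -8 0 -0.1"

```text
t: 9.85
tool_pos: [0.5198, 0.0111, 0.0485]
orientation: [-2.304, -2.135, 0.0]
force: [0.5, -0.2, 0.1]
opening: 0.0514
gripper_force: 0.0
```

Run:
```python
from h import *
st();w=robot.read_camera("wrist");s=robot.read_camera("side")
cv2.imwrite("pics/w3.png",np.hstack([cv2.resize(w,(400,300)),cv2.resize(s[120:360,160:480],(400,300))]))
for n in("lock_tab","stop_block","lid_push"):print(n,[(np.round(d["centre"],4),round(d["conf"],2)) for c in("wrist","side") for d in robot.landmark_of(c,n)[:1]])
```

```text
t 9.85 pos [0.5198 0.0111 0.0485] F [ 0.5 -0.2  0.1] op 0.0514 R [ 0.076  0.997 -0.   ]
lock_tab [(array([ 0.5157, -0.0281,  0.0502]), 0.56)]
stop_block [(array([0.5225, 0.0322, 0.0515]), 0.61), (array([0.5207, 0.0327, 0.0516]), 0.73)]
lid_push [(array([0.5269, 0.0932, 0.1987]), 0.74)]
```

View pics/w3.png

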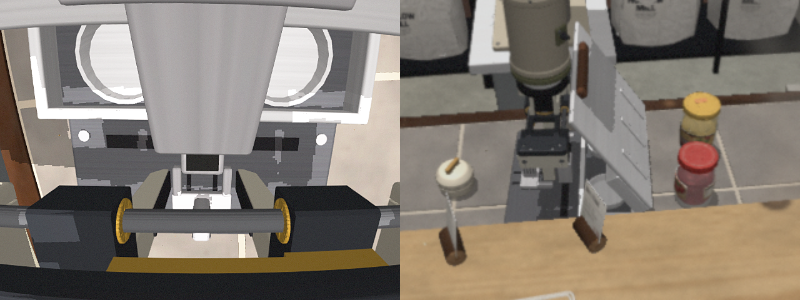

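The lock is out (tab at world y ≈ −0.028). In the side view the wrist is close to the lid's edge, so I'll edge forward while watching the force.

Call:
play_rows:
  increments: "3 0 0 0 -0.1;6 0 0 0 -0.1;6 0 0 0 -0.1"

```text
t: 10.55
tool_pos: [0.5216, 0.016, 0.0498]
orientation: [2.305, 2.132, 0.002]
force: [-0.1, -4.6, 5.5]
opening: 0.0512
gripper_force: 0.0
```

Call:
play_rows:
  increments: "1 0 0 0 -0.1;2 0 0 0 -0.1;3 0 0 0 -0.1;3 0 0 0 -0.1"

```text
t: 10.95
tool_pos: [0.5225, 0.0175, 0.0509]
orientation: [2.304, 2.129, 0.002]
force: [-3.9, -14.8, 12.5]
opening: 0.0514
gripper_force: 0.0
```

The force points forward and up, so the wrist shoulder is resting on the lid's sloped front face. I'll go higher (TCP ≈ 59 mm, block top 67) and further in.

Call:
play_rows:
  increments: "-5 0 0 0 -0.1;-3 0 -8 0 -0.1;0 0 -11 0 -0.1;3 0 -11 0 -0.1;3 0 -11 0 -0.1"

```text
t: 11.45
tool_pos: [0.5205, 0.0206, 0.0592]
orientation: [2.305, 2.132, -0.004]
force: [1.9, -14.7, -5.5]
opening: 0.0511
gripper_force: 0.0
```

Call:
play_rows:
  increments: "0 0 0 0 1;0 0 0 0 1;0 0 0 0 1;0 0 0 0 1"
  force: 10

```text
t: 11.85
tool_pos: [0.5204, 0.0208, 0.0589]
orientation: [2.306, 2.132, -0.004]
force: [2.0, -15.2, -6.3]
opening: 0.0299
gripper_force: 10.0
```

Run:
```python
from h import *
st()
```

```text
t 11.85 pos [0.5204 0.0208 0.0589] F [  2.  -15.2  -6.3] op 0.0299 R [ 0.078  0.997 -0.003]
```

The fingers have gripped the block (opening 30 mm). Now I'll feel towards tool +y (press −y).

Call:
play_rows:
  increments: "-1 3 0 0 1;-1 6 0 0 1;-1 9 0 0 1;-1 12 0 0 1;-1 15 0 0 1;-1 15 0 0 1"
  force: 25

```text
t: 12.45
tool_pos: [0.5351, 0.0194, 0.059]
orientation: [-2.306, -2.133, 0.004]
force: [2.6, -11.6, -4.8]
opening: 0.0296
gripper_force: 25.0
```

Call:
play_rows:
  increments: "0 5 0 0 1;0 10 0 0 1;0 15 0 0 1;0 20 0 0 1;0 25 0 0 1;0 30 0 0 1;0 35 0 0 1;0 38 0 0 1;0 41 0 0 1;0 43 0 0 1;0 43 0 0 1"

```text
t: 13.55
tool_pos: [0.5752, 0.0156, 0.0588]
orientation: [-2.303, -2.13, 0.011]
force: [-13.0, -11.6, 8.7]
opening: 0.0296
gripper_force: 25.0
```

Run:
```python
from h import *
s=st();O=np.array([.5235,.0518]);e=np.array([.080,.9968]);f=np.array([-.9968,.080])
w=robot.read_camera("wrist");robot.read_camera("scene")
for c in("wrist","scene"):
  for n in("stop_block","lock_tab"):
    for d in robot.landmark_of(c,n)[:1]:p=np.array(d["centre"]);print(c,n,np.round(p,3),np.round([(p[:2]-O)@e*1e3,(p[:2]-O)@f*1e3],1))
```

```text
t 13.55 pos [0.5752 0.0156 0.0588] F [-13.  -11.6   8.7] op 0.0296 R [ 0.078  0.997 -0.003]
wrist stop_block [0.576 0.028 0.052] [-20.  -54.2]
scene stop_block [0.576 0.029 0.053] [-18.9 -54.3]
scene lock_tab [ 0.513 -0.026  0.057] [-78.1   4.1]
```

The block is fully aside at −55 mm and hit the rail end at 13 N. I'll release, back out, go up and over the lid.

Call:
play_rows:
  increments: "0 -2 0 0 0.25;0 -2 0 0 0.25;-40 -2 0 0 0.25;-75 -2 0 0 0.25;-75 -2 -50 0 0.25;-75 -10 -100 0 1;-75 -30 -150 0 1;-75 -57 -200 0 1;-75 -57 -250 0 1;-75 -57 -280 0 1;-75 -57 -280 0 1"

```text
t: 14.95
tool_pos: [0.5181, -0.0532, 0.3476]
orientation: [2.298, 2.128, 0.011]
force: [0.1, 0.3, 0.1]
opening: 0.0005
gripper_force: 0.0
```

Run:
```python
from h import *
s=st();O=np.array([.5235,.0518]);e=np.array([.080,.9968]);f=np.array([-.9968,.080])
w=robot.read_camera("wrist");a=robot.read_camera("scene");cv2.imwrite("pics/e.png",np.hstack([cv2.resize(w,(400,300)),cv2.resize(a[150:390,160:480],(400,300))]))
p=s["tool_pos"];print(np.round([(p[:2]-O)@e*1e3,(p[:2]-O)@f*1e3],1))
for c in("wrist","scene"):
  for n in("stop_block","lock_tab","lid_push"):
    for d in robot.landmark_of(c,n)[:1]:p=np.array(d["centre"]);print(c,n,np.round(p,3),np.round([(p[:2]-O)@e*1e3,(p[:2]-O)@f*1e3],1))
```

```text
t 14.95 pos [ 0.5181 -0.0532  0.3476] F [0.1 0.3 0.1] op 0.0005 R [ 0.076  0.997 -0.001]
[-105.    -3.1]
wrist stop_block [0.578 0.03  0.053] [-17.6 -55.6]
wrist lock_tab [ 0.518 -0.026  0.054] [-78.5  -0.8]
wrist lid_push [0.529 0.093 0.201] [41.2 -1.8]
scene stop_block [0.575 0.03  0.05 ] [-17.5 -53. ]
scene lock_tab [ 0.515 -0.023  0.054] [-75.1   2.8]
scene lid_push [0.525 0.092 0.204] [40.5  1.7]
```

View pics/e.png

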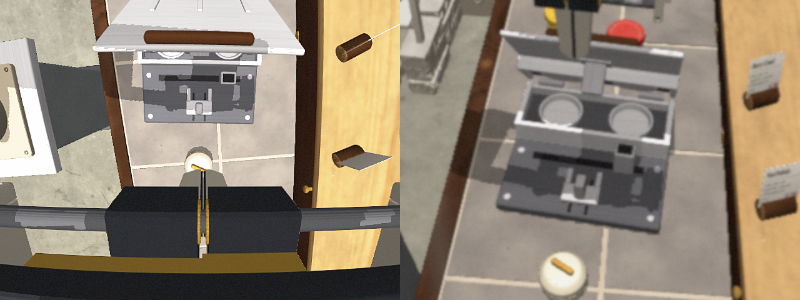

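The block is aside (right side), the lock is out and the lid is still open. I'll go over to behind the lid's top face.

Call:
play_rows:
  increments: "50 0 0 0 1;100 0 0 0 1;150 0 0 0 1;185 -2 0 0 1;190 -2 10 0 1;190 -2 60 0 1;190 -2 110 0 1;190 -2 145 0 1;190 -2 145 0 1;190 -2 145 0 1"

```text
t: 16.35
tool_pos: [0.5283, 0.1354, 0.1945]
orientation: [-2.306, -2.133, 0.003]
force: [1.2, 0.8, -0.7]
opening: 0.0006
gripper_force: 0.0
```

Call:
play_rows:
  increments: "-15 0 0 0 1;-25 0 0 0 1;-30 0 0 0 1;-35 0 0 0 1;-40 0 1 0 1;-45 0 3 0 1;-50 0 5 0 1;-55 0 7 0 1;-60 0 9 0 1;-65 0 12 0 1;-70 0 16 0 1;-75 0 20 0 1;-80 0 24 0 1;-83 0 27 0 1;-86 0 31 0 1;-90 0 35 0 1;-90 0 35 0 1"

```text
t: 18.05
tool_pos: [0.5215, 0.0455, 0.159]
orientation: [2.306, 2.133, -0.002]
force: [0.1, -0.3, 1.8]
opening: 0.0003
gripper_force: 0.2
```

Run:
```python
from h import *
s=st();O=np.array([.5235,.0518]);e=np.array([.080,.9968]);f=np.array([-.9968,.080])
robot.read_camera("side");robot.read_camera("scene")
p=s["tool_pos"];print(np.round([(p[:2]-O)@e*1e3,(p[:2]-O)@f*1e3],1))
for c in("side","scene"):
  for n in("lid_push",):
    for d in robot.landmark_of(c,n)[:1]:p=np.array(d["centre"]);print(c,n,np.round(p,3),np.round([(p[:2]-O)@e*1e3,(p[:2]-O)@f*1e3],1))
```

```text
t 18.05 pos [0.5215 0.0455 0.159 ] F [ 0.1 -0.3  1.8] op 0.0003 R [ 0.078  0.997 -0.001]
[-6.4  1.5]
side lid_push [0.522 0.035 0.157] [-16.9   0.2]
scene lid_push [0.523 0.033 0.163] [-18.8  -0.6]
```

Call:
play_rows:
  increments: "-4 0 4 0 1;-8 0 8 0 1;-11 0 12 0 1;-14 0 16 0 1;-16 0 20 0 1;-19 0 24 0 1;-21 0 28 0 1;-23 0 32 0 1;-25 0 36 0 1;-27 0 40 0 1;-29 0 44 0 1;-31 0 48 0 1;-32 0 51 0 1;-33 0 54 0 1;-34 0 57 0 1;-35 0 60 0 1;-35 0 62 0 1;-35 0 62 0 1"

```text
t: 20.05
tool_pos: [0.519, 0.0111, 0.0973]
orientation: [2.305, 2.134, -0.001]
force: [1.1, 0.5, 0.5]
opening: 0.0007
gripper_force: 0.0
```

Call:
play_rows:
  increments: "0 0 2 0 1;0 0 4 0 1;0 0 5 0 1;0 0 6 0 1;0 0 7 0 1;0 0 8 0 1;0 0 8 0 1"

```text
t: 20.75
tool_pos: [0.5191, 0.0116, 0.0896]
orientation: [-2.306, -2.134, -0.001]
force: [0.6, -1.4, 1.0]
opening: 0.0007
gripper_force: 1.0
```

Run:
```python
from h import *
s=st();O=np.array([.5235,.0518]);e=np.array([.080,.9968]);f=np.array([-.9968,.080])
a=robot.read_camera("side");robot.read_camera("scene");cv2.imwrite("pics/f.png",cv2.resize(a[140:340,180:440],(780,600)))
for c in("side","scene"):
  for n in("lid_push",):
    for d in robot.landmark_of(c,n)[:1]:p=np.array(d["centre"]);print(c,n,np.round(p,3),np.round([(p[:2]-O)@e*1e3,(p[:2]-O)@f*1e3],1))
```

```text
t 20.75 pos [0.5191 0.0116 0.0896] F [ 0.6 -1.4  1. ] op 0.0007 R [0.077 0.997 0.   ]
side lid_push [ 0.521 -0.001  0.086] [-53.   -1.6]
scene lid_push [ 0.52  -0.003  0.094] [-55.2  -0.6]
```

View pics/f.png

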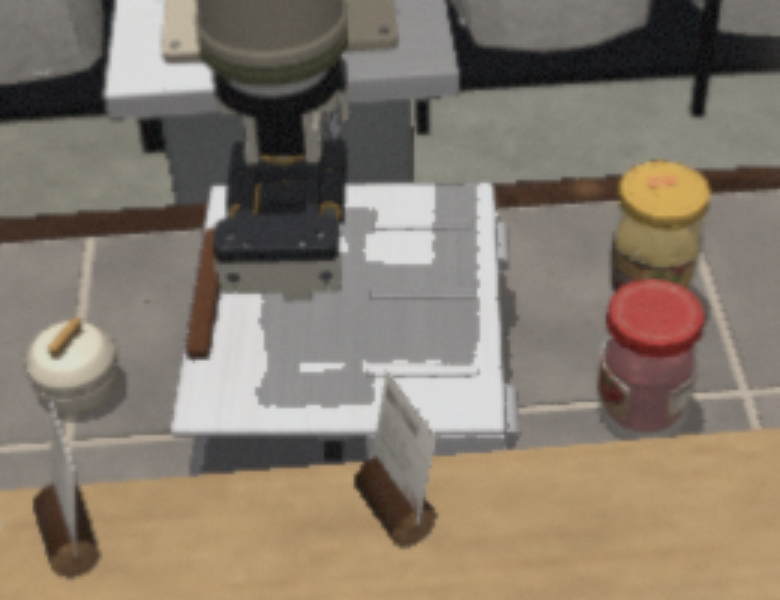

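Almost flat. I'll keep pressing in small steps until it bottoms.

Call:
play_rows:
  increments: "0 0 1 0 1;0 0 2 0 1;0 0 3 0 1;0 0 3 0 1;0 0 3 0 1"

```text
t: 21.45
tool_pos: [0.5191, 0.0117, 0.089]
orientation: [2.305, 2.134, 0.0]
force: [-11.7, -0.6, 23.8]
opening: 0.0006
gripper_force: 11.8
```

It bottomed out at z = 89.0 mm with a firm reaction. I'll lift off and check.

Call:
play_rows:
  increments: "0 0 -3 0 1;0 0 -20 0 1;0 0 -60 0 1;0 0 -110 0 1;0 0 -150 0 1;0 0 -150 0 1;0 0 -150 0 1"

```text
t: 22.15
tool_pos: [0.5195, 0.0117, 0.2373]
orientation: [2.305, 2.133, 0.002]
force: [0.6, 0.0, -0.6]
opening: 0.0006
gripper_force: 0.0
```

Run:
```python
from h import *
s=st()
a=robot.read_camera("side");b=robot.read_camera("scene")
cv2.imwrite("pics/g.png",np.hstack([cv2.resize(a[180:340,200:400],(400,320)),cv2.resize(b[160:400,190:430],(400,320))]))
for c in("side","scene"):
  for n in("lid_push","lock_tab","stop_block","jam_jar","mustard_jar","timer"):
    print(c,n,[np.round(d["centre"],3) for d in robot.landmark_of(c,n)[:1]])
```

```text
t 22.15 pos [0.5195 0.0117 0.2373] F [ 0.6  0.  -0.6] op 0.0006 R [0.077 0.997 0.   ]
side lid_push [array([ 0.519, -0.003,  0.086])]
side lock_tab []
side stop_block []
side jam_jar [array([ 0.564,  0.24 , -0.001])]
side mustard_jar [array([ 0.465,  0.27 , -0.004])]
side timer [array([ 0.504, -0.158, -0.   ])]
scene lid_push [array([ 0.521, -0.002,  0.093])]
scene lock_tab [array([ 0.517, -0.028,  0.056])]
scene stop_block []
scene jam_jar [array([0.571, 0.244, 0.003])]
scene mustard_jar [array([0.461, 0.268, 0.004])]
scene timer [array([ 0.502, -0.151, -0.002])]
```

View pics/g.png

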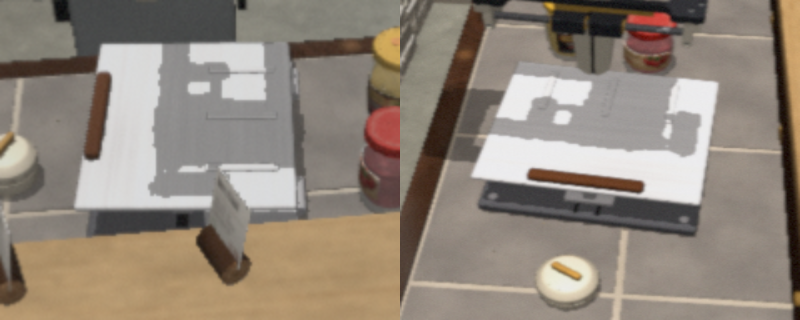

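The lid lies flat, the lock plate shows in front, and the jars and timer haven't moved.

```bash
python3 -c "
from plant import robot
print(robot.close_job())"
```

```text
the job is handed in; nothing more can be done
None
```

The press is closed, with the lock fully out, the block fully aside (press −y) and the jars and timer unmoved; to get in under the lid I first opened it to its stop, where the wrist force reached about 90 N (limit 120 N), and I handed the job in at about 22 s without getting a verdict back.

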